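Cork layer onto the pinned card stack, held under the press block

TASK

Lay the cork slab that has a hole in it over the steel pin so that it lies lengthwise along the card stack, square to it, and press it down firmly so that it sits level. Then take the wooden press block by its handle and, holding it in line with the slab, work it over the now hidden pin until the hole in its underside drops on, and press it fully down with about 15 N. Finish like that, still gripping the handle and pressing down, without letting go, and leave the other things on the table where they are.

Things in the scene. Friction and masses are not known exactly. Their poses are not given: they have to be found in the camera images.
- jig: Gluing jig, fixed to the table: a plywood base 150 x 110 x 18 mm (x, y, z) with a stack of card 92 x 52 mm on its middle, whose top is 30 mm above the table, and an upright pin through the stack's centre. Origin under its centre, on the table; x along the stack's length, z up.
- pin (a point): Point on the axis of the jig's round steel pin, 42 mm above the table: the height of the slab's upper face once the slab lies flat. The pin is 12 mm in diameter with a bevelled tip and ends 54 mm above the table (24 mm above the card, 12 mm above this point). Axes as the jig's.
- slab_mid (a point): Centre (half-way up, in the middle of the hole) of the loose cork slab with the hole: 90 x 50 x 12 mm (x, y, z), a round through hole of 24 mm in its middle, 50 g. It starts flat on the table.
- handle (a point): Centre of the handle of the loose wooden press block (0.34 kg, give or take a fifth): an upright bar 70 x 24 x 45 mm (x, y, z) on the block's upper face, to be gripped across y from above. This point lies 46.5 mm above the block's underside and 22.5 mm below the top of the handle.
- block_hole (a point): Centre of the mouth of the blind round hole in the press block's underside, straight below the handle's centre: 14 mm in diameter (2 mm wider than the pin), 16 mm deep, 1 mm chamfer. The block is 100 x 60 x 24 mm (x, y, z) plus the handle; x along its length, z up. It starts upright, its underside on the table.
- plain_slab: Bystander: loose cork slab, 90 x 50 x 12 mm, without a hole; origin at the centre of its underside. Not used.
- glue: Bystander: white plastic bottle, 52 mm in diameter, 140 mm tall; origin under its centre.
- stopper0: Bystander: upright cork stopper, 24 mm in diameter, 45 mm tall; origin under its centre.
- stopper1: Bystander: another such upright cork stopper.
- spatula: Bystander: spatula 240 mm long lying on the table; origin under its middle.
There are look-alikes about, which are no part of the job. Of the things that look like the part that bears handle, take the one that is nearest to the robot's base at the start.

How it is judged:
On the way, in this order (a step that is already met when the one before it is completed fails the run):
1. the holed slab lies level and lengthwise on the card stack, over the pin, and is pressed down on it with more than 4 N, before the press block touches it (horizontal distance between slab_mid and pin below 0.008 m and angle between the x axis of slab_mid and the x axis of pin, either way round below 0.2 rad and angle between slab_mid's own z axis and vertical below 0.06 rad and z of slab_mid in the frame of pin between -0.009 and -0.003 m and contact force between slab and jig above 4 N and contact force between block and slab below 0.1 N), for 0.1 s.
2. the press block has dropped onto the pin and sits down on the slab (horizontal distance between block_hole and pin below 0.003 m and z of block_hole in the frame of pin between -0.003 and 0.0025 m and angle between block_hole's own z axis and vertical below 0.05 rad and angle between the x axis of block_hole and the x axis of pin, either way round below 0.2 rad), for 0.1 s.
At the end, for the whole second after the job is handed in: Slab level (0.06 rad) on the stack, within 8 mm of centre and 0.2 rad of square. Block's hole within 3 mm of the pin's axis, block down on the slab (within 2.5 mm), level (0.05 rad), square (0.2 rad, either way round), pressed on the slab with over 8 N, fingers still on it. Others moved under 30 mm (all of step 2 and horizontal distance between slab_mid and pin below 0.008 m and angle between the x axis of slab_mid and the x axis of pin, either way round below 0.2 rad and angle between slab_mid's own z axis and vertical below 0.06 rad and z of slab_mid in the frame of pin between -0.009 and -0.003 m and contact force between block and slab above 8 N and contact force between the fingers and block above 5 N); the arm keeps its last pose, push and grip.
It fails at once if a bystander (plain slab, bottle, stopper or spatula) is shifted by more than 30 mm (distance of any of plain_slab, glue, stopper0, stopper1, spatula from where it was at the start of the episode above 0.03 m).
It also fails if it takes over 53 s, if anything falls off the work surface, if the arm or the gripper's body presses on something with over 40 N, if the wrist force passes 120 N, or if a joint passes its speed limit or range.

ROBOT

A 7-joint arm with a two-finger parallel gripper is mounted at the origin on the work surface. World frame = base frame: x ahead of the robot, y to its left, z up, the work surface at z = 0. Lengths are in m, angles in rad, forces in N, time in s.
With the tool pointing down it reaches from about 0.35 to 0.9 m from the base axis. Payload 19.9 kg.
Tool frame: the origin (TCP) lies where the fingers leave the gripper's body, on its centre line; the fingertips stand 73 mm ahead of it and the grasp point (between the pads) lies 54 mm ahead of it; z points along the fingers, x is the direction in which the jaws open and shut, and the axes are right-handed (so a half turn about z gives the same grasp; the last joint's range is limited). The gripper opens to 85 mm and grips with 20 to 120 N. Pads are 22 mm wide; open, the fingers measure 114 mm over their backs; the gripper's body (76 mm by 85 mm) begins 54 mm behind the grasp point. The pads swing forward as they close: fully open they stand 13 mm farther back than shut.
Start: joints at [-1.258, 0.417, -0.01, 1.614, 0.005, 1.111, -0.053], TCP at [0.217, 0.586, 0.304] pointing down, gripper open.
Joint ranges: [-2.81, 2.81], [-0.39, 2.02], [-1.27, 1.25], [0.06, 2.57], [-1.19, 4.33], [0.19, 2], [-2.82, 2.82]. Speed limits (rad/s): [1.89, 1.89, 2.39, 2.39, 3.01, 3.01, 3.01].

INTERFACE

Orientations are given as a unit quaternion [w, x, y, z].
In Python, from cell import move_pose, movel, goto_joints, gripper_to, wait, solve_ik, capture, get_calibration, IKError, sign_off, get_clock, get_joints, get_dq, get_tau, get_position, get_tool_rot, get_wrist_force, get_moment, get_grip_width gives the robot as it stands. Calls block until the motion is done:
- move_pose(position, orientation): joint-space move of the TCP to a pose.
- movel(position, frame=None, feed=0.15, max_force=None): straight line of the TCP; frame=None keeps the orientation; feed is the mean speed in m/s. With max_force (N) it stops when the force on the tool has changed by that much, and returns True; else False.
- goto_joints(angles): joint-space move.
- gripper_to(opening, grip_force=None): opening from 0.0 (shut) to 1.0 (fully open); grip_force is the grip in N (None keeps the last); returns when the fingers have stopped.
- wait(seconds).
- solve_ik(position, orientation): joint angles nearest the present ones, or None.
- capture(name): name is "scene" or "top" or "wrist"; returns (picture, depth): 384x512x3 uint8, red, green, blue; 384x512 float32, m along the optical axis (not along the pixel's ray), 0 where there is no reading.
- get_calibration(name): a dict with "intrinsics" (3x3 intrinsics, pixels), "T" (4x4, takes a point from camera to world coordinates). Camera axes: x right, y down, z forward; pixel columns grow to the right and rows downward; lengths in m; the calibration is good to about 2 mm. The wrist camera is an equidistant fisheye: a pixel r from the principal point sees the ray r / f radians off the axis. A picture is of the moment at which its call begins: read the wrist's pose just before it. get_calibration takes no time and is no camera call; for the wrist camera it gives the pose at the moment of the call.
A pose or a line that the arm cannot do raises IKError and nothing moves.
- sign_off(): hands the job in, once; it reports no verdict.
Readings, each from a call of its own:
- get_clock(): time.
- get_joints(): joint angles.
- get_dq(): joint speeds.
- get_tau(): joint torques, N m.
- get_position(): TCP position.
- get_tool_rot(): TCP orientation.
- get_wrist_force(): force on the tool from outside, world axes, zero at the start.
- get_moment(): the same for the moment, N m.
- get_grip_width(): opening from 0.0 (shut) to 1.0 (fully open).
Only numpy, scipy, OpenCV 4.12 (cv2) and the standard library are available. Lean on these libraries where they do the work, as an engineer would, in place of code of your own. Each camera call takes 0.05 s, during which the arm holds its last target. There are 200 camera calls.

## Working session

There is one attempt and no reset: what is moved stays moved. The work goes in short steps, each a Python script; the robot and the scene stay as the last script left them, time stands still between calls to the robot, and variables do not carry over. Pictures are saved under pics/ and viewed, about 8 in all and at most 12, crops included, and the job is handed in when it is done.

```bash
ls; mkdir -p pics; python3 - <<'E'
from cell import *
import cv2,numpy as np
np.set_printoptions(precision=4,suppress=True)
for n in ("top","scene"):
    p,d=capture(n); c=get_calibration(n)
    cv2.imwrite(f"pics/{n}0.png",cv2.cvtColor(p,cv2.COLOR_RGB2BGR)); np.savez(f"{n}0.npz",p=p,d=d,K=c["intrinsics"],T=c["T"])
    print(n,c["intrinsics"],c["T"],(d>0).mean())
print(get_clock(),get_position(),get_tool_rot(),get_grip_width(),get_wrist_force())
E
```

```text
pics
top [[348.4176   0.     254.9796]
 [  0.     348.4176 189.383 ]
 [  0.       0.       1.    ]] [[-0.0287 -0.9992  0.0275  0.5601]
 [-0.9996  0.0285 -0.0086  0.0714]
 [ 0.0078 -0.0277 -0.9996  1.0955]
 [ 0.      0.      0.      1.    ]] 0.9958292643229166
scene [[389.2976   0.     250.2548]
 [  0.     389.2976 193.7893]
 [  0.       0.       1.    ]] [[-0.8423  0.391  -0.371   1.0663]
 [ 0.5386  0.5833 -0.608   0.7925]
 [-0.0213 -0.7119 -0.7019  0.9218]
 [ 0.      0.      0.      1.    ]] 0.9961446126302084
0.1 [0.2164 0.5861 0.3033] [ 0.0004  0.8205  0.5717 -0.0004] 1.002541338744188 [0.4636 1.0506 0.5621]
```

View pics/top0.png

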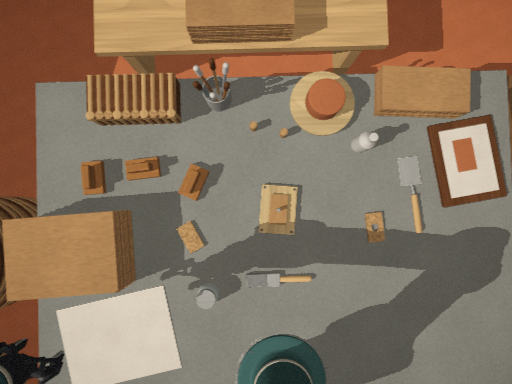

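View pics/scene0.png

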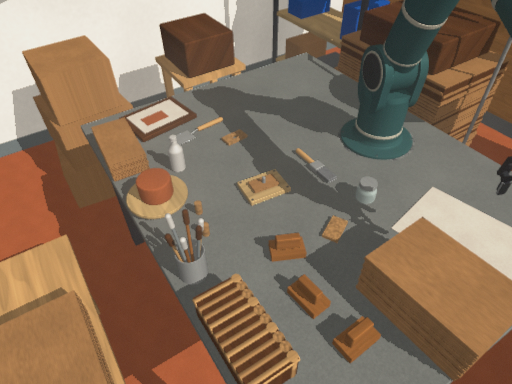

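The top view shows three press blocks at (92,177), (142,168) and (193,182), the last of them nearest the base. It also shows the jig at (279,209) and slabs at (190,236) and (375,226). I'll enlarge the parts that matter.

```bash
python3 - <<'E'
import cv2,numpy as np
i=cv2.imread("pics/top0.png")
def c(u,v,w=30,h=30): return cv2.resize(i[v-h:v+h,u-w:u+w],(360,300),interpolation=cv2.INTER_CUBIC)
cv2.imwrite("pics/crops0.png",np.vstack([np.hstack([c(279,209),c(375,226)]),np.hstack([c(190,236),c(193,182)])]))
for n in("top",):
    z=np.load(n+"0.npz");d=z["d"];K=z["K"];T=z["T"]
    v,u=np.mgrid[:384,:512]
    P=np.stack([(u-K[0,2])/K[0,0]*d,(v-K[1,2])/K[1,1]*d,d],-1)@T[:3,:3].T+T[:3,3]
    for a,b in[(279,209),(375,226),(190,236),(193,182)]: print(a,b,P[b,a],P[b-20,a])
    # height map
    h=P[...,2]; np.save("P.npy",P)
    m=((h>0.006)&(h<0.12)).astype(np.uint8)
    nn,l,s,ce=cv2.connectedComponentsWithStats(m)
    for k in range(1,nn):
        if 60<s[k,4]<4000: print(s[k],ce[k],np.median(P[l==k],0),h[l==k].max())
E
```

```text
279 209 [ 0.52827605 -0.0072928   0.05825288] [ 0.58889285 -0.01237     0.01635662]
375 226 [ 0.46454781 -0.31130424  0.00205774] [ 0.52714115 -0.31467169 -0.00068213]
190 236 [0.45157486 0.26694783 0.01367718] [ 0.51257714  0.2683036  -0.00198404]
193 182 [0.61548972 0.24490855 0.06595706] [0.68184362 0.25422952 0.00175521]
[ 289   71   65   65 3276] [321.23504274 103.11904762] [ 0.83788356 -0.14037015  0.03439325] 0.10759392016590852
[202  76  29  35 616] [216.0974026   93.44480519] [0.8809219  0.16884459 0.06563249] 0.11994005438876976
[249 121   8  10  65] [252.44615385 125.67692308] [0.78251952 0.06544829 0.04423515] 0.04881255881168034
[279 128   8  10  64] [282.671875 132.59375 ] [ 0.75891406 -0.02739634  0.04464337] 0.050270633704694756
[351 131  25  22 327] [361.45259939 142.68501529] [ 0.71405476 -0.25241657  0.08843535] 0.1198381735605406
[124 157  36  23 673] [141.75631501 168.27637444] [0.66113432 0.40225086 0.02503425] 0.07296574608694217
[ 80 161  25  34 731] [ 91.98358413 177.44733242] [0.63885797 0.55249962 0.02562238] 0.0726393873645994
[178 163  31  38 664] [192.76
[... 241 characters left out ...]
0.50544389 -0.43242638  0.01773526] 0.02523828340323586
[ 114  210   21   80 1170] [124.41282051 247.87521368] [0.42744255 0.45004176 0.06586993] 0.11982812108829244
[365 212  20  31 447] [374.10514541 226.95302013] [ 0.46212452 -0.30483832  0.01247189] 0.018154013897081267
[176 221  28  33 473] [189.45454545 236.91754757] [0.4484324  0.26908194 0.01172604] 0.018680986724421533
[246 272  65  15 656] [272.29878049 279.24237805] [0.31263794 0.02413043 0.01849204] 0.02478436204212353
[196 283  22  26 439] [206.43507973 295.87927107] [0.28089636 0.21438418 0.06871962] 0.07506985508786923
[ 237  335   88   49 2912] [280.20707418 360.55597527] [0.07728136 0.00352917 0.01540275] 0.11997775097591101
```

View pics/crops0.png

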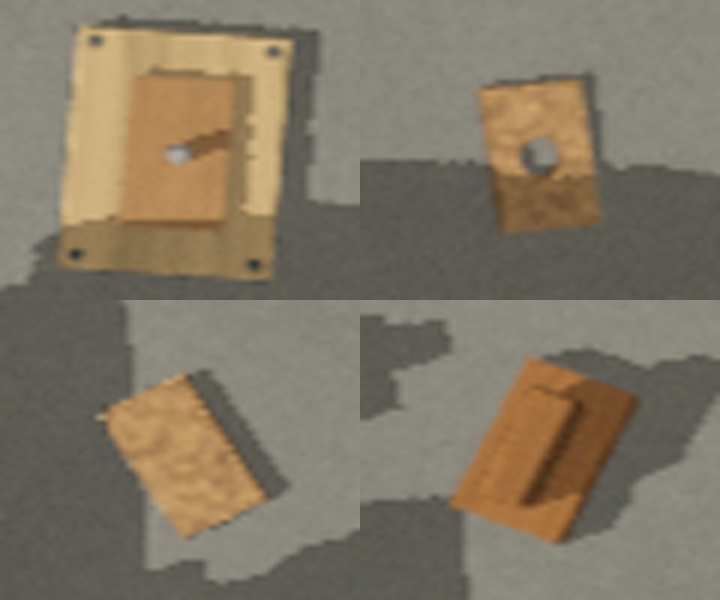

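The holed slab is the right-hand one, top view (375,226). The pin shows at the centre of the card stack, about (278,209), and the block at (193,182) carries its handle lengthwise. Next I'll look with the wrist camera over the block, the jig and the slab.

```bash
cat > hp.py <<'E'
from cell import *
import cv2,numpy as np
np.set_printoptions(precision=4,suppress=True)
def q(a): return [0,np.cos(a/2),np.sin(a/2),0]   # tool down, jaw axis at world angle a
def wrap(a): return (a+np.pi/2)%np.pi-np.pi/2
def nearest(pos,a):   # choose of the half turns the one closest in joint space
    j=get_joints(); c=[]
    for k in(-1,0,1):
        s=solve_ik(pos,q(a+k*np.pi))
        if s is not None: c.append((np.abs(np.array(s)-j).max(),a+k*np.pi))
    return min(c)[1]
def look(name):
    c=get_calibration("wrist"); p,d=capture("wrist")
    cv2.imwrite(f"pics/{name}.png",cv2.cvtColor(p,cv2.COLOR_RGB2BGR))
    np.savez(f"{name}.npz",p=p,d=d,K=c["intrinsics"],T=c["T"],tcp=get_position())
def rays(uv,K,T):
    uv=np.atleast_2d(uv).astype(float); x=(uv-K[:2,2])/np.array([K[0,0],K[1,1]]); r=np.linalg.norm(x,axis=1,keepdims=True)+1e-12
    return np.hstack([x/r*np.sin(r),np.cos(r)])@T[:3,:3].T
def onplane(uv,K,T,z):
    d=rays(uv,K,T); return T[:3,3]+d*((z-T[2,3])/d[:,2:])
E
python3 - <<'E'
from hp import *
P=np.load("P.npy");h=P[...,2]
R={}
for n,(u,v),lo in[("slab",(374,227),.006),("jig",(277,209),.025),("block",(193,182),.012)]:
    m=((h>lo)&(h<.12)).astype(np.uint8); _,l=cv2.connectedComponents(m); k=l[v,u] or l[v-6,u]
    pts=P[l==k][:,:2].astype(np.float32); (c,s,a)=cv2.minAreaRect(pts*1000); 
    if s[0]<s[1]: a+=90
    a=wrap(np.radians(a)); R[n]=(*[x/1000 for x in c],a); print(n,c,s,np.degrees(a))
np.save("R.npy",R,allow_pickle=True)
for n in("block","jig","slab"):
    x,y,a=R[n]; pos=[x,y,.26]; b=nearest(pos,a+np.pi/2); move_pose(pos,q(b)); look(n+"1"); print(n,np.degrees(b),get_position(),get_joints(),get_clock())
print(get_calibration("wrist"))
a,b,c=[cv2.imread(f"pics/{n}1.png") for n in("block","jig","slab")]
cv2.imwrite("pics/w1.png",cv2.resize(np.vstack([np.hstack([a,b]),np.hstack([c,c*0])]),(800,600),interpolation=cv2.INTER_AREA))
E
```

```text
slab (462.5777282714844, -305.2919921875) (89.99661254882812, 51.67588424682617) 4.976269721984858
jig (526.6035766601562, -4.768482208251953) (52.15583419799805, 91.56201171875) -5.895324707031274
block (618.865478515625, 253.58375549316406) (60.86457061767578, 100.24018096923828) -24.983993530273438
block 65.01600646972656 [0.6183 0.255  0.2601] [-0.5682  0.5405  0.1874  1.5415 -0.1102  1.07    0.7826] 2.05
jig 84.10467529296872 [ 0.5272 -0.0034  0.26  ] [-0.2173  0.2952  0.1964  1.907  -0.0704  0.9456  1.4813] 3.1667
slab 94.97626972198486 [ 0.4636 -0.3038  0.2599] [ 0.2654  0.3503  0.3189  1.8453 -0.1317  0.9666  2.301 ] 4.3917
{'intrinsics': array([[297.3186,   0.    , 258.4027],
       [  0.    , 297.3186, 185.973 ],
       [  0.    ,   0.    ,   1.    ]]), 'T': array([[-0.0894,  0.9588,  0.2697,  0.3949],
       [ 0.996 ,  0.086 ,  0.0244, -0.3097],
       [ 0.0002,  0.2708, -0.9626,  0.3307],
       [ 0.    ,  0.    ,  0.    ,  1.    ]])}
```

View pics/w1.png

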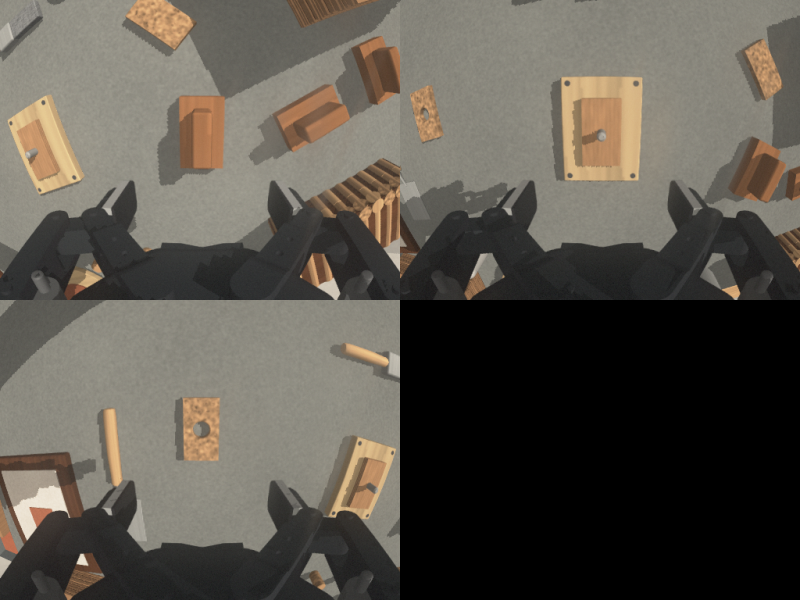

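The wrist pictures show the slab at about (256,165) in full-resolution pixels, the stack with its pin at about (257,170), and the block with its handle at about (258,170). I'll measure each one by height mask plus ray and plane.

```bash
cat >> hp.py <<'E'
def load(n):
    z=np.load(n+".npz"); p,d,K,T=z["p"],z["d"],z["K"],z["T"]; v,u=np.mgrid[:384,:512]
    uv=np.stack([u.ravel(),v.ravel()],1); r=rays(uv,K,T); cz=(r@T[:3,2])
    P=T[:3,3]+r*(d.ravel()/cz)[:,None]
    return p,P.reshape(384,512,3),K,T,z["tcp"]
def rect(mask,K,T,z):
    "largest blob of mask: outline cast on plane z -> centre, sides, long-axis angle"
    cs,_=cv2.findContours(mask.astype(np.uint8),cv2.RETR_EXTERNAL,cv2.CHAIN_APPROX_NONE); c=max(cs,key=cv2.contourArea)[:,0]
    w=onplane(c,K,T,z)[:,:2]; (x,y),s,a=cv2.minAreaRect((w*1000).astype(np.float32)); a+=90*(s[0]<s[1])
    return np.array([x,y])/1000,s,wrap(np.radians(a)),c.mean(0)
E
python3 - <<'E'
from hp import *
R=np.load("R.npy",allow_pickle=True).item()
for n,lo,hi,z in[("slab",.007,.02,.012),("jig",.025,.036,.03),("block",.055,.08,.069),("block",.014,.034,.024)]:
    p,P,K,T,tcp=load(n+"1"); near=np.hypot(P[...,0]-R[n][0],P[...,1]-R[n][1])<.075; h=P[...,2]
    m=near&(h>lo)&(h<hi)
    c,s,a,px=rect(m,K,T,z); print(n,z,c,s,np.degrees(a),px,"h med",np.median(h[m]),"top:",R[n])
    if n=="jig":
        m=near&(h>.042)&(h<.06); print("pin px",np.argwhere(m).mean(0)[::-1],m.sum(),np.median(P[m],0),P[m].max(0))
        m2=near&(h>.049); (u,v)=np.argwhere(m2).mean(0)[::-1]; print("pin tip",onplane([u,v],K,T,.054))
    hsv=cv2.cvtColor(p,cv2.COLOR_RGB2HSV)
    print("hsv",np.median(hsv[m],0))
E
```

```text
slab 0.012 [ 0.4611 -0.305 ] (89.06689453125, 50.647518157958984) 4.987101554870608 [257.2048 164.0241] h med 0.012779365904466905 top: (0.46257772827148436, -0.3052919921875, np.float64(0.08685229111593862))
hsv [ 15. 113. 189.]
jig 0.03 [ 0.525 -0.004] (52.43806838989258, 92.18817901611328) -5.944160461425813 [257.459  167.6866] h med 0.030785724633677514 top: (0.5266035766601562, -0.004768482208251953, np.float64(-0.10289282661186583))
pin px [257.4214 173.4071] 140 [ 0.5239 -0.0038  0.0535] [0.5308 0.0017 0.0561]
pin tip [[ 0.7146 -0.0239  0.054 ]]
hsv [ 18.   31.  154.5]
block 0.069 [0.6169 0.2553] (23.518585205078125, 69.05989074707031) -25.46655273437501 [257.7688 178.5054] h med 0.06945552595171556 top: (0.618865478515625, 0.2535837554931641, np.float64(-0.43605294740023304))
hsv [ 12. 136. 174.]
block 0.024 [0.6179 0.2548] (60.6418342590332, 99.6292953491211) -25.06788635253905 [257.6881 167.2018] h med 0.024791081425557415 top: (0.618865478515625, 0.2535837554931641, np.float64(-0.43605294740023304))
hsv [ 12. 134. 177.]
```

```bash
python3 - <<'E'
from hp import *
s=np.array([.4611,-.305]); a=np.radians(5)+np.pi/2
gripper_to(.67,30)
move_pose([*s,.13],q(nearest([*s,.13],a)))
print(get_position(),get_grip_width(),get_clock())
print(movel([*s,.06],feed=.05,max_force=5)); p=get_position(); print("touch",p,get_wrist_force())
z=p[2]+.005
movel([*s,z],feed=.05); wait(.1); print(get_position())
gripper_to(.4,35); print("grip",get_grip_width(),get_position(),get_wrist_force())
movel([*s,z+.1],feed=.15); print(get_grip_width(),z,get_wrist_force(),get_clock())
look("held"); print(get_joints())
E
```

```text
[ 0.4615 -0.3055  0.131 ] 0.6690187632361115 5.375
True
touch [ 0.461  -0.305   0.0682] [-1.5892  1.5513  7.8824]
[ 0.4611 -0.305   0.0731]
grip 0.5750255430199677 [ 0.461  -0.305   0.0733] [-1.4815  1.512   5.439 ]
0.5716274359825027 0.07321741905733556 [ 0.3022  0.5392 -1.3138] 7.9167
[ 0.2913  0.4694  0.2971  1.9108 -0.1869  0.7912  2.3486]
```

View pics/held.png

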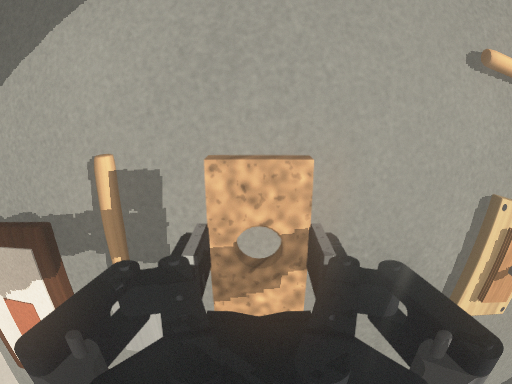

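The slab is held square, with its hole at about (259,241) between the pads. Next I'll measure the hole's offset in the hand and place the slab.

```bash
python3 - <<'E'
from hp import *
p,P,K,T,tcp=load("held")
# hole: grey (low saturation) region inside slab
hsv=cv2.cvtColor(p,cv2.COLOR_RGB2HSV); m=np.zeros((384,512),np.uint8); m[220:265,232:288]=hsv[220:265,232:288,1]<60
n,l,s,c=cv2.connectedComponentsWithStats(m); k=l[241,259]; cs,_=cv2.findContours((l==k).astype(np.uint8),0,1)
w=onplane(cs[0][:,0],K,T,tcp[2]-.0612)[:,:2].astype(np.float32)*1000
(cx,cy),r=cv2.minEnclosingCircle(w); print("hole",cx,cy,r,"tcp",tcp,s[k])
off=np.array([cx,cy])/1000-tcp[:2]; a=np.radians(5); ex=np.array([np.cos(a),np.sin(a)]); ey=np.array([-np.sin(a),np.cos(a)])
ol=np.array([off@ex,0]); print("off in slab frame",off@ex,off@ey)
pin=np.array([.5245,-.0039]); aj=np.radians(-5.95)
if abs(ol[0])>.006: ol[0]=0
tgt=pin-ol[0]*np.array([np.cos(aj),np.sin(aj)])
b=nearest([*tgt,.2],aj+np.pi/2); print("yaw",np.degrees(b))
movel([*get_position()[:2],.2],feed=.2)
move_pose([*tgt,.2],q(b)); movel([*tgt,.137],feed=.12); wait(.2)
f0=get_wrist_force(); print(get_position(),tgt,f0)
print(movel([*tgt,.09],feed=.04,max_force=9)); wait(.3)
print("down",get_position(),get_wrist_force()-f0,"expect z",.0732+.030,get_clock()); look("placed")
E
```

```text
hole 457.44818115234375 -304.5464172363281 10.723807334899902 tcp [ 0.4607 -0.3047  0.1722] [ 237  227   44   32 1064]
off in slab frame -0.0032352739153940616 0.00043644523381137053
yaw 84.05
[ 0.5281 -0.0042  0.1377] [ 0.5277 -0.0042] [ 0.0722  1.0654 -0.8437]
True
down [ 0.5272 -0.0042  0.1026] [-0.2276  0.1785 -0.229 ] expect z 0.1032 11.425
```

View pics/placed.png

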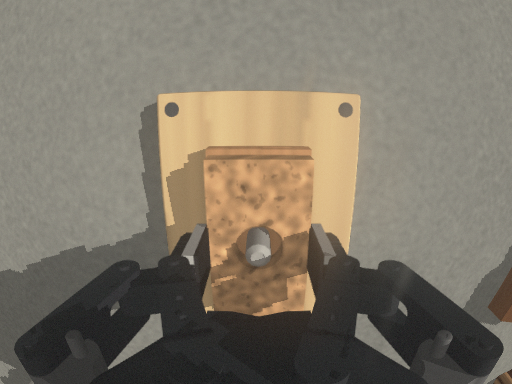

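The slab lies over the pin, whose tip shows at (258,250). I'll release, check the placement, then press with the fingers straddling the pin.

```bash
python3 - <<'E'
from hp import *
gripper_to(.72); p=get_position(); t=np.array([.5245,-.0039])
movel([p[0],p[1],.13],feed=.1); movel([*t,.245],feed=.2); wait(.2); look("after")
print(get_position(),get_clock())
I,P,K,T,tcp=load("after"); h=P[...,2]; near=np.hypot(P[...,0]-t[0],P[...,1]-t[1])<.07
m=near&(h>.036)&(h<.048); c,s,a,px=rect(m,K,T,.042); print("slab",c,s,np.degrees(a),px)
A=np.c_[P[m][:,:2],np.ones(m.sum())]; print("tilt",np.linalg.lstsq(A,P[m][:,2],rcond=None)[0])
hsv=cv2.cvtColor(I,cv2.COLOR_RGB2HSV); mp=near&(h>.048)&(h<.06)
v,u=np.argwhere(mp).T; print("pin blob",u.min(),u.max(),v.min(),v.max(),mp.sum(),"tip",onplane([u.mean(),v.mean()],K,T,.054),np.median(P[mp],0))
cv2.imwrite("pics/after_c.png",cv2.resize(cv2.imread("pics/after.png")[110:240,190:325],None,fx=4,fy=4,interpolation=cv2.INTER_CUBIC))
E
```

```text
[ 0.5242 -0.0039  0.244 ] 13.1583
slab [ 0.5276 -0.004 ] (50.47541809082031, 90.1874008178711) -5.965599060058554 [258.7333 179.7053]
tilt [-0.0021  0.0005  0.0439]
pin blob 252 264 176 188 136 tip [[ 0.5242 -0.004   0.054 ]] [ 0.5242 -0.0039  0.0537]
```

View pics/after_c.png

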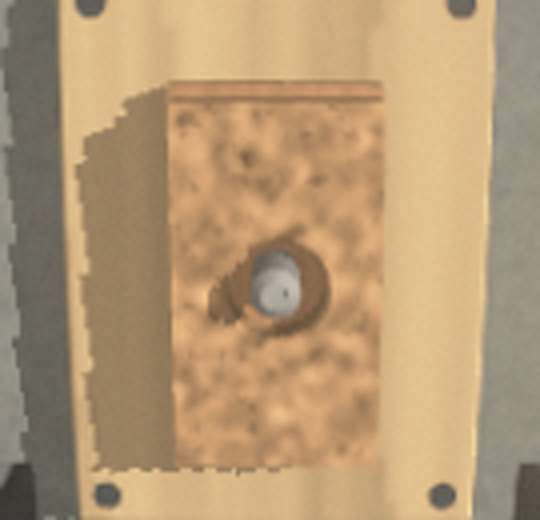

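The slab is square and level, about 3 mm off along x, which is inside tolerance. Now the straddle press.

```bash
cat >> hp.py <<'E'
def press(xy,F,f0,zc,step=.0004,n=40):
    "lower the commanded height until the upward force reaches F"
    for i in range(n):
        f=np.mean([(wait(.02),get_wrist_force()-f0)[1] for _ in range(4)],0)
        if f[2]>F: break
        zc-=step*(1 if f[2]>F*.5 else 2); movel([*xy,zc],feed=.02)
    return zc,f
E
python3 - <<'E'
from hp import *
t=np.array([.5245,-.0039])
gripper_to(.3); movel([*t,.135],feed=.15); wait(.2); f0=get_wrist_force(); print(f0,get_position(),get_grip_width())
print(movel([*t,.10],feed=.03,max_force=5)); p=get_position(); print("touch",p)
zc,f=press(t,12,f0,p[2]); wait(.4); print(zc,f,get_wrist_force()-f0,get_position(),get_clock())
movel([*t,.16],feed=.15)
s=np.array([.6175,.2550]); a=np.radians(-25.2)+np.pi/2
gripper_to(.8); pos=[*s,.2]; b=nearest(pos,a); movel([*t,.2],feed=.2); move_pose(pos,q(b)); movel([*s,.26],feed=.2);wait(.2); look("block2")
print(np.degrees(b),get_position(),get_clock())
I,P,K,T,tcp=load("block2"); h=P[...,2]; near=np.hypot(P[...,0]-s[0],P[...,1]-s[1])<.075
for lo,hi,z in[(.055,.08,.069),(.014,.034,.024)]:
    c,sd,an,px=rect(near&(h>lo)&(h<hi),K,T,z); print(z,c,sd,np.degrees(an),px)
E
```

```text
[-0.1772  0.0906  0.3543] [ 0.5248 -0.0039  0.1358] 0.3051626578421229
True
touch [ 0.5245 -0.0039  0.1145]
0.11450719340331345 [-3.8772  0.0228 15.0226] [-3.2473  0.8151 14.9187] [ 0.5245 -0.0039  0.1145] 15.875
64.8 [0.6173 0.2546 0.2593] 18.9333
0.069 [0.6168 0.2552] (23.419668197631836, 68.94007110595703) -24.591361999511708 [259.2353 179.3102]
0.024 [0.6175 0.2549] (60.57444763183594, 100.35062408447266) -25.18299102783205 [259.0594 168.1781]
```

```bash
python3 - <<'E'
from hp import *
s=np.array([.6172,.2551]); zg=.102
b=2*np.arctan2(*np.array(get_tool_rot())[[2,1]]); 
gripper_to(.5); movel([*s,.16],feed=.2); wait(.1); print(get_position(),np.degrees(b))
f0=get_wrist_force()
print("blocked?",movel([*s,zg],feed=.06,max_force=6),get_position())
gripper_to(0.1,80); wait(.1); print("grip",get_grip_width(),get_position(),get_wrist_force()-f0)
movel([*s,.20],feed=.12); wait(.1); print(get_grip_width(),get_wrist_force()-f0,get_clock())
t=np.array([.5245,-.0039]); aj=np.radians(-5.95)+np.pi/2; pos=[*t,.2]
move_pose(pos,q(nearest(pos,aj))); wait(.2); look("inhand"); print(get_position(),get_joints(),get_clock())
I,P,K,T,tcp=load("inhand"); h=P[...,2]; near=np.hypot(P[...,0]-t[0],P[...,1]-t[1])<.075
zt=tcp[2]-zg
c,sd,an,px=rect(near&(h>zt+.012)&(h<zt+.034),K,T,zt+.024); print("block top face",zt,c,sd,np.degrees(an),px)
E
```

```text
[0.618  0.2553 0.1618] 64.78196312123686
blocked? False [0.6174 0.2552 0.1024]
grip 0.2740850719748235 [0.6174 0.2552 0.1025] [-1.9656 -1.3519  6.5277]
0.2755940895111704 [-0.2142 -0.1947 -2.3267] 22.6333
[ 0.5248 -0.0031  0.1999] [-0.2738  0.3794  0.2673  1.9624 -0.1346  0.8167  1.5359] 23.95
block top face 0.09785990007300861 [ 0.5017 -0.0004] (60.15238952636719, 54.05058670043945) 84.15111541748048 [258.4656 184.7429]
```

View pics/inhand.png

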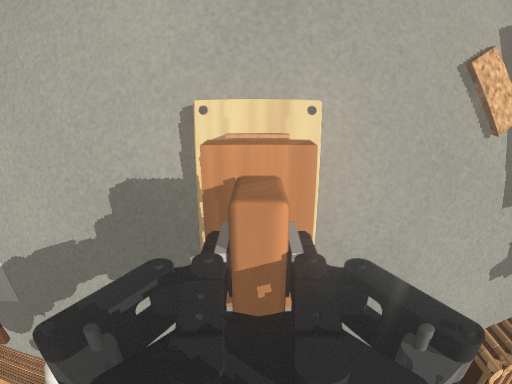

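The block is held level and square above the jig, and its edge puts the hole within about 0.5 mm of the TCP axis. Now I'll descend and search around the pin if it doesn't drop on.

```bash
python3 - <<'E'
from hp import *
t=np.array([.5244,-.0039]); zg=.1024
movel([*t,zg+.060],feed=.1); wait(.2); f0=get_wrist_force(); print(get_position(),f0)
t0=get_clock()
offs=[(0,0)]+[(r*np.cos(k*np.pi/3),r*np.sin(k*np.pi/3)) for r in(.0012,.0024) for k in range(6)]
for o in offs:
    xy=t+o; movel([*xy,zg+.0555],feed=.06)
    hit=movel([*xy,zg+.0445],feed=.03,max_force=6); p=get_position(); f=get_wrist_force()-f0
    print(np.round(o,4),hit,p,p[2]-zg,f)
    if p[2]-zg<.0485: np.save("xy.npy",xy); break
    if get_clock()-t0>14: break
print(get_moment(),get_clock())
E
```

```text
[ 0.5247 -0.0039  0.163 ] [ 0.1838 -0.0727 -2.2229]
[0 0] False [ 0.5244 -0.0039  0.1468] 0.044375859226137446 [-1.1165 -0.6821 -0.5877]
[-0.0173 -0.005   0.0311] 25.4417
```

It dropped on at the first try, with the underside at about 44 mm and no vertical contact. Now the press to 15 N.

```bash
python3 - <<'E'
from hp import *
xy=np.load("xy.npy"); zg=.1024; f0=np.array([.18,-.07,-2.22])
print(movel([*xy,zg+.036],feed=.02,max_force=6)); p=get_position(); print("touch",p,p[2]-zg,get_wrist_force()-f0)
zc,f=press(xy,14.5,f0,p[2],step=.0003); print(zc,f)
wait(.8); print(get_position(),get_wrist_force()-f0,get_moment(),get_grip_width(),get_tool_rot(),get_clock()); look("end")
I,P,K,T,tcp=load("end"); h=P[...,2]; near=np.hypot(P[...,0]-xy[0],P[...,1]-xy[1])<.075
m=near&(h>.058)&(h<.074); c,sd,an,px=rect(m,K,T,.066); print("block top",c,sd,np.degrees(an)); v,u=np.where(m); g=m&(np.abs(np.mgrid[:384,:512][1]-258)>34)
print("face h",np.median(h[m]),np.linalg.lstsq(np.c_[P[m][:,:2]-xy,np.ones(m.sum())],h[m],rcond=None)[0])
E
```

```text
True
touch [ 0.5247 -0.004   0.1445] 0.04205769646779718 [-3.6311  0.3805 15.9582]
0.1438576964677972 [-4.9963  0.2748 15.5638]
[ 0.5247 -0.0039  0.1445] [-4.6401 -0.6512 15.9838] [0.1724 0.8366 0.0431] 0.2685200413789298 [0.     0.7429 0.6694 0.0001] 27.225
block top [ 0.5017 -0.0014] (60.343963623046875, 54.075843811035156) 84.07341766357422
face h 0.06680182952240667 [ 0.0081 -0.001   0.067 ]
```

View pics/end.png

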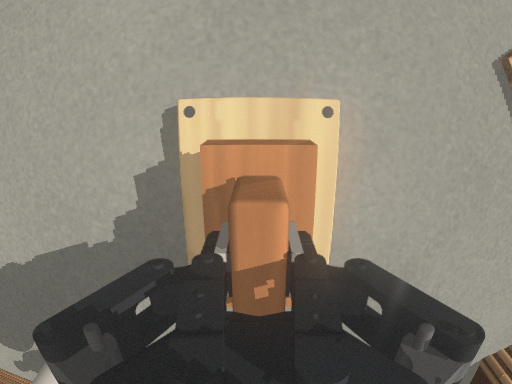

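```bash
python3 -c "
from cell import *
print(get_wrist_force(),get_grip_width(),get_clock()); sign_off()"
```

```text
[-3.94192243 -1.06999681 13.82874476] 0.2715041022638204 27.275
the job is handed in; nothing more can be done
```

The job is handed in: the holed slab lies on the card stack and the press block is down on the pin. The gripper is still holding the handle and pressing with about 16 N. It took about 27 s of the 53 s allowed, and no verdict was reported.

- **Slab:** I laid it over the pin at the stack's angle (-5.97° against -5.94°) and level (slope about 0.002). It sits about 3.4 mm off centre along x, within the 8 mm limit. I pressed it with about 15 N, the fingers straddling the pin.
- **Block:** I took the one nearest the base by its handle. It dropped onto the pin at the first try, with no search needed. By arm position, its underside ended at about 42.1 mm, against the 42 mm nominal seat. It was within 0.3° of the jig's angle, with a slope of about 0.008 rad.
- **Last force reading:** about 16 N down once the held block's weight is allowed for. A sideways force of about 4 to 5 N remained, probably the pin bearing on the side of the hole.
- **Not checked:** I took no final overview picture of the bystanders. There was no sign of contact with any of them.

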